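# Lift the basket of cleaned fittings out of the ultrasonic bath and hold it level

### The arm

A 6-joint arm with a two-finger parallel gripper is mounted at the origin on a cart in front of the work surface, level with it; the furniture and walls round the work are solid. World frame = base frame: x ahead of the robot, y to its left, z up, the work surface at z = 0. Lengths are in mm, angles in degrees, forces in N, time in s.
With the tool pointing down it reaches from about 350 to 850 mm from the base axis. Payload 8.1 kg.
Tool frame: the origin (TCP) lies midway between the tips of the shut fingers; the grasp point (between the pads) lies 19 mm behind it; z points along the fingers, y is the line along which they close (so a half turn about z gives the same grasp; the last joint's range is limited). The gripper opens to 85 mm and grips with 20 to 120 N. Pads are 22 mm wide; open, the fingers measure 114 mm over their backs; the gripper's body (76 mm by 85 mm) begins 54 mm behind the grasp point. The pads swing forward as they close: fully open they stand 13 mm farther back than shut.
Start: joints at [-74.049, 7.471, 85.268, -0, 87.261, -4.893], TCP at [213.517, -560.728, 231.292] pointing down, gripper open.
Joint ranges: [-169.43, 169.43], [-51.17, 129.36], [1.28, 143.12], [-76.62, 256.62], [0, 156.53], [-152.29, 152.29]. Speed limits (degrees/s): [136.94, 136.94, 159.86, 180, 180, 180].

### API

Orientations are given as [roll, pitch, yaw] about the fixed x, y, z axes, in that order (R = Rz(yaw) Ry(pitch) Rx(roll)).
In Python, from bench import r gives the robot as it stands. The module is installed in compiled form; this text tells all that it offers.
- The arm moves only by the tool jog_arm, never from a script. Its argument "rows" is a list of rows, each a list of 2 entries, a list of its own where there are three numbers: the shift along the tool's x, y, z in mm, then the turn, a rotation vector about the tool's x, y, z in rad. A call has 1 to 10 rows; each row is the pose to reach, as a shift and turn from the pose commanded when the call began, along the tool's axes at that moment; what a row does not reach only later rows make up. A row lasts 1/10 s, in which the tool goes at most 50 mm and 8.59 degrees, less where a joint would pass 70% of its speed; a pose out of reach is approached as far as the arm can. A call with a gripper value outside its range is refused whole. "grip" is the finger opening in mm, from 0 to 85.4, set as the call begins (left out, the last holds). The fingers move at their own pace and stop on an object; "force" is the grip in N (left out, the last holds). Time passes only in rows, so rows that repeat a pose let the fingers close. It gives the time, the measured TCP pose, the force, the opening and the grip force at its end, in the units of the state.
- r.sense(): the state, without advancing time (a new reading comes with each control period).
- r.snapshot(name): name is "side" or "top"; returns (picture, depth): 400x640x3 uint8, blue, green, red; 400x640 float32, mm along the optical axis (not along the pixel's ray), 0 where there is no reading.
- r.camera_params(name): a dict with "fx", "fy", "cx", "cy" (pixels), "pose" (4x4, takes a point from camera to world coordinates). Camera axes: x right, y down, z forward; pixel columns grow to the right and rows downward; lengths in mm; the calibration is good to about 2 mm. A picture is of the moment at which its call begins. camera_params takes no time and is no camera call.
- r.hand_in(): hands the job in; it is judged then, once.
The state is a dict: "time": time; "joint_pos": joint angles; "qd": joint speeds; "joint_efforts": joint torques, N m; "tool_pos": TCP position; "tcp_rot": TCP orientation; "ft_force": force on the tool from outside, world axes, zero at the start; "wrist_torque": the same for the moment, N m; "finger_gap": finger opening in mm; "grip_force": force on a finger pad.
Only numpy, scipy, OpenCV 4.12 (cv2) and the standard library are available. Lean on these libraries where they do the work, as an engineer would, in place of code of your own. Each camera call takes 0.05 s, during which the arm holds its last target. There are 200 camera calls.

### The job

The ultrasonic bath has finished and its tank is drained: swing its lid open by the knob past upright, so that it leans back and stays there by itself, then take the wire basket by the black grip of its bow handle and lift it straight up out of the tank with the three fittings in it. Finish while still holding the basket in the gripper, level and still, straight above the tank and turned as it sat, with its feet about 6 cm above the rim so that the last drips fall back into the tank. Keep the fittings in the basket and leave the things standing around alone.

Things in the scene. Friction and masses are not known exactly. Their poses are not given: they have to be found in the camera images.
- bath: the ultrasonic bath, a fixed white housing with steel rim, 165 (x) x 240 (y) x 115 mm high. Origin: centre of its underside, on the worktop; x points from its front (grey panel with dial and display, towards the robot) to the hinge at the back, y along its long side, z up. The tank in its middle is 115 (x) x 175 (y) mm, its floor 35 mm above the worktop
- tank_mouth (a point): centre of the tank's mouth, at the height of the rim, 115 mm above the worktop; axes as the bath's
- lid (a joint): angle of the domed steel lid, 145 (x) x 205 (y) x 42 mm, hollow: 0 closed, grows as its front edge swings up and back, 1.57 upright, 1.9 the stop. It may start a little ajar. A stiff friction hinge keeps it at any angle; it takes 3 to 6 N at the knob to move it
- lid_knob (a point): middle of the black knob on top of the lid near its front edge: a cylinder of 24 mm diameter, 28 mm long, its axis (the point's z) square to the lid's top. In the lid it lies 112 mm in front of the hinge line and 63 mm above it; 179 mm above the worktop when shut. Gripped from both sides along the hinge direction it can turn between the fingers as the lid swings
- lid_hinge (a point): centre of the lid's hinge line at the back of the bath, 116 mm above the worktop. Its y axis is the hinge line (parallel to the bath's y); the lid opens by turning positively about it
- basket: the loose stainless wire basket standing in the tank, 103 (x) x 163 (y) mm, rim 52 mm high, on four 8 mm feet; origin: centre of its underside (feet), z up. x and y run with the bath's within 0.03 rad at the start. About 6 mm play to the tank walls, of which it may start off centre by 3. About 0.5 kg with the fittings, a little off balance
- basket_grip (a point): middle of the black grip on the basket's bow handle, 105 mm above the feet, over the basket's centre: a bar 60 mm long (basket y), 12 mm wide (x), 14 mm high. The thin bow runs on to both ends of the basket (y = -80 and +80 mm, there 70 mm above the feet). With the basket in the tank it is 140 mm above the worktop, 25 mm above the rim
- fitting_large: large stainless hex fitting in the basket, 30 mm across flats, 34 mm high, standing upright, about 0.13 kg; origin at the centre of its underside
- fitting_a: small stainless hex fitting in the basket, 22 mm across flats, 26 mm high, about 0.05 kg; origin at the centre of its underside
- fitting_b: a second small fitting like the first
- beaker: bystander: empty plastic beaker, 84 mm across, 125 mm high; origin at the centre of its underside
- timer: bystander: white bench timer, 50 x 58 x 62 mm; origin at the centre of its underside
- film_roll: bystander: white roll of sealing film, 62 mm across, 50 mm high, standing on end; origin at the centre of its underside

How it is judged:
By the outcome, as a careful person would: the job done as asked, in the order asked, and still so for the second after the job is handed in, while the arm keeps its last pose, push and grip.
It also fails if it takes over 51 s, if anything falls off the work surface, if the arm or the gripper's body presses on something with over 40 N, if the wrist force passes 120 N, or if a joint passes its speed limit or range.

## Working session

There is one attempt and no reset: what is moved stays moved. The work goes in short steps, Python scripts to look and compute and a tool call to move; the robot and the scene stay as the last step left them, time stands still between calls to the robot, and variables do not carry over. Pictures are saved under pics/ and viewed, at most 10 in all, crops included, and the job is handed in when it is done.

Besides the shell and the picture viewer there is one more tool, called after ">>>" as name([rows], argument=value, ...), one row to a line, values as JSON. jog_arm: Moves the arm, as the interface text tells. Its arguments: {"type":"object","properties":{"rows":{"type":"array"},"grip":{"type":"number"},"force":{"type":"number"}},"required":["rows"]}

```bash
mkdir -p pics
cat > h.py <<'E'
import numpy as np, cv2
from bench import r
def snap(n,f=None):
    im,d=r.snapshot(n)
    im=np.array(im)
    if f: cv2.imwrite('pics/'+f,im)
    return im,np.array(d)
def pt(n,u,v,d):
    c=r.camera_params(n);P=np.array(c['pose'])
    return P[:3,:3]@np.array([(u-c['cx'])/c['fx']*d,(v-c['cy'])/c['fy']*d,d])+P[:3,3]
def cloud(n,d):
    c=r.camera_params(n);P=np.array(c['pose'])
    v,u=np.indices(d.shape)
    X=np.stack([(u-c['cx'])/c['fx']*d,(v-c['cy'])/c['fy']*d,d],-1)
    X=X@P[:3,:3].T+P[:3,3]
    X[d<=0]=np.nan
    return X
def plane(n,u,v,z):
    a=pt(n,u,v,1.);o=np.array(r.camera_params(n)['pose'])[:3,3]
    return o+(a-o)*(z-o[2])/(a[2]-o[2])
E
python3 - <<'E'
from h import *
np.set_printoptions(precision=1,suppress=True)
a,_=snap('top');b,_=snap('side')
cv2.imwrite('pics/top1.png',a);cv2.imwrite('pics/side1.png',b)
for n in('top','side'):
    c=r.camera_params(n);print(n,c['fx'],c['cx'],c['cy'],np.array(c['pose']))
s=r.sense();print(s)
E
```

```text
top 443.1090527099694 319.5017517604108 201.76288729567733 [[   0.    -1.     0.1  432.2]
 [  -1.    -0.     0.   -62.3]
 [   0.    -0.1   -1.  1363.8]
 [   0.     0.     0.     1. ]]
side 456.43769666063866 323.42492930938795 191.70692316996963 [[ -1.   -0.    0.1 453.5]
 [ -0.1   0.6  -0.8 929.5]
 [ -0.   -0.8  -0.6 883.8]
 [  0.    0.    0.    1. ]]
{'time': 0.1, 'joint_pos': array([-74. ,   7.5,  85.3,   0. ,  87.3,  -4.9]), 'qd': array([ 0. , -0. , -0.1, -0. ,  0.1,  0.1]), 'joint_efforts': array([  0. , -57.1, -50.2,  -0. ,   0. ,   0. ]), 'tool_pos': array([ 213.4, -560.2,  230.3]), 'tcp_rot': array([-179.9,   -0. ,   20.8]), 'ft_force': array([ 0.2,  0.5, -0.2]), 'wrist_torque': array([0., 0., 0.]), 'grip_force': 0.0, 'finger_gap': 85.28837910114858}
```

View pics/top1.png

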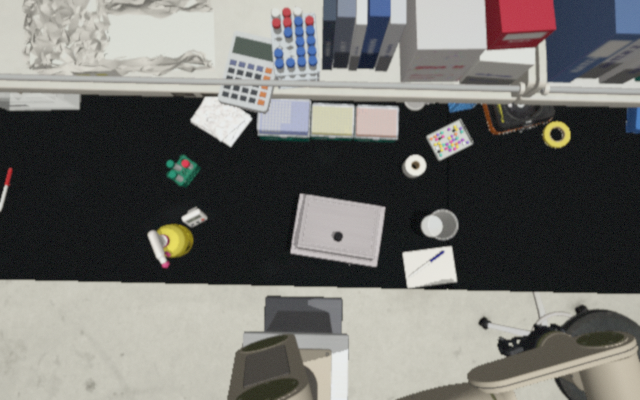

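View pics/side1.png

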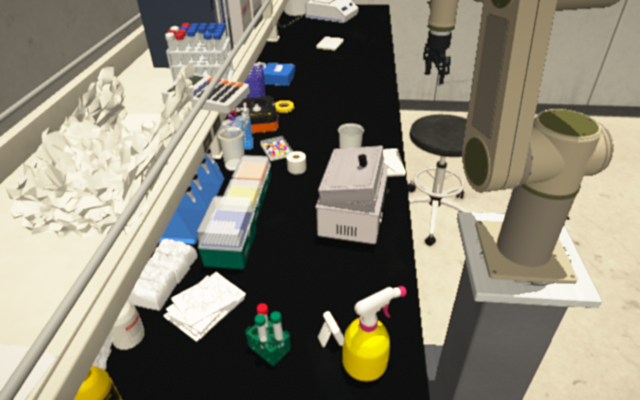

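The top view shows the bath around (338,231), its knob at (338,237) and the beaker at (440,225) to its right. The side view shows the knob at (362,160), with the lid nearly shut. Next I'll measure these.

Run:
```python
from h import *
np.set_printoptions(precision=2,suppress=True)
a,d=snap('top');X=cloud('top',d)
b,e=snap('side');Y=cloud('side',e)
# knobs
for n,im,Z,(u0,u1,v0,v1) in(('top',a,X,(315,365,220,252)),('side',b,Y,(340,378,148,176))):
    g=im[v0:v1,u0:u1].max(2)<75
    k,l,st,c=cv2.connectedComponentsWithStats(g.astype(np.uint8))
    for i in range(1,k):
        if st[i,4]>8:
            P=Z[v0:v1,u0:u1][l==i];print(n,st[i],c[i]+[u0,v0],np.nanmedian(P,0),np.nanmax(P[:,2]))
# housing outline from top, height-limited
M=X[170:285,270:405]; 
for lo,hi in((95,125),(125,150),(150,175)):
    m=(M[...,2]>lo)&(M[...,2]<hi)
    k,l,st,c=cv2.connectedComponentsWithStats(m.astype(np.uint8))
    print(lo,hi,[ (s[4],cc+[270,170]) for s,cc in zip(st[1:],c[1:]) if s[4]>40])
m=(M[...,2]>90)
k,l,st,c=cv2.connectedComponentsWithStats(m.astype(np.uint8));i=1+st[1:,4].argmax()
P=M[l==i];print('bath',cv2.minAreaRect(P[:,:2].astype(np.float32)),st[i,4])
# lid top plane
L=M[25:85,40:105];Q=L[np.isfinite(L[...,2])];Q=Q[Q[:,2]>135]
for _ in range(4):
    A=np.c_[Q[:,:2],np.ones(len(Q))];s=np.linalg.lstsq(A,Q[:,2],rcond=None)[0];Q=Q[abs(A@s-Q[:,2])<4]
print('lidplane',s,len(Q),'rect',cv2.minAreaRect(Q[:,:2].astype(np.float32)))
B=cv2.resize(a[170:290,260:410],None,fx=5,fy=5,interpolation=cv2.INTER_CUBIC);C=cv2.resize(b[125:255,300:420],None,fx=4,fy=4,interpolation=cv2.INTER_CUBIC)
cv2.imwrite('pics/top1c.png',B)
# profile along lid mid x
col=X[185:268,345];print(col[::4])
```

```text
top [19 13  8  8 51] [337.65 236.31] [ 444.   -112.08  214.44] 222.77359198741874
side [19  7  8 12 75] [362.36 160.39] [ 442.83 -105.66  204.53] 215.68918217922385
95 125 [(np.int32(871), array([332.38, 238.  ]))]
125 150 []
150 175 [(np.int32(1945), array([341.23, 212.53])), (np.int32(183), array([335.86, 254.11]))]
bath ((463.7259826660156, -115.12286376953125), (244.58670043945312, 169.00274658203125), 82.41698455810547) 5222
lidplane [ -0.2    0.02 270.38] 2953 rect ((475.6097106933594, -122.64929962158203), (176.02206420898438, 155.32315063476562), 89.09990692138672)
[[ 604.09 -139.73    3.91]
 [ 592.18 -140.22   -0.58]
 [ 579.57 -140.38    0.76]
 [ 567.17 -140.63    0.55]
 [ 540.39 -131.65  160.35]
 [ 529.05 -131.57  165.32]
 [ 518.03 -131.67  167.26]
 [ 507.17 -131.86  167.51]
 [ 495.98 -131.66  174.46]
 [ 485.18 -131.79  175.68]
 [ 474.5  -132.05  174.64]
 [ 463.73 -132.11  176.98]
 [ 453.04 -132.24  178.25]
 [ 442.38 -132.36  179.69]
 [ 431.77 -132.28  184.42]
 [ 421.21 -132.52  183.63]
 [ 410.61 -132.89  180.79]
 [ 400.25 -132.67  187.87]
 [ 388.29 -135.34  146.66]
 [ 376.11 -137.35  116.5 ]
 [ 358.94 -144.38    3.45]]
```

View pics/top1c.png

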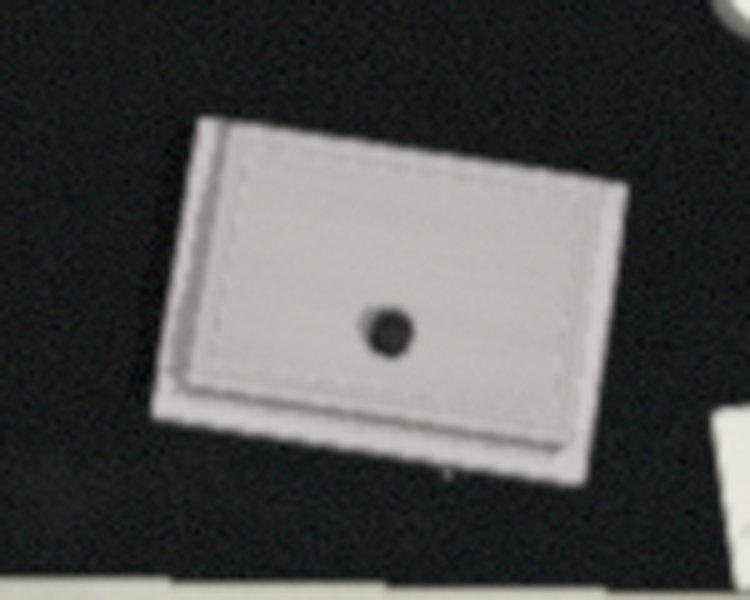

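Run:
```python
from h import *
np.set_printoptions(precision=2,suppress=True)
c=np.array([plane('top',260+u/5-.4,170+v/5-.4,115) for u,v in((198,117),(628,183),(585,485),(152,418))])
TL,TR,BR,BL=c;print(c)
ce=c.mean(0);print('centre',ce, 'w',np.linalg.norm(TL-TR),np.linalg.norm(TL-BL))
dy=((TL-TR)+(BL-BR));dx=((TL-BL)+(TR-BR));print(np.degrees([np.arctan2(-dy[0],dy[1]),np.arctan2(dx[1],dx[0])]))
# knob rays
def ray(n,u,v):
    o=np.array(r.camera_params(n)['pose'])[:3,3];k=pt(n,u,v,1.)-o;return o,k/np.linalg.norm(k)
o1,k1=ray('top',337.65,236.31);o2,k2=ray('side',362.36,160.39)
t=np.linalg.lstsq(np.c_[k1,-k2],o2-o1,rcond=None)[0];p,q=o1+k1*t[0],o2+k2*t[1];print('knob',p,q)
print(plane('top',337.65,236.31,208))
```

```text
[[ 564.1    -4.09  115.  ]
 [ 532.44 -248.18  115.  ]
 [ 362.61 -226.01  115.  ]
 [ 394.05   16.95  115.  ]]
centre [ 463.3  -115.33  115.  ] w 246.1293689921563 171.3477292497004
[-7.38 -7.24]
knob [ 443.56 -111.92  198.9 ] [ 442.36 -111.9   198.89]
[ 443.47 -111.54  208.  ]
```

Bath centre is about (463,-115) with yaw -7.3°, and the knob is about (443,-112,200), so the lid is about 0.2 rad ajar. I'll keep one constant tool tilt through the whole swing. First I'll check the shelf clearance and compute the approach.

```bash
cat >> h.py <<'E'
from scipy.spatial.transform import Rotation as Ro
YAW=np.radians(-7.3);C0=np.array([463.3,-115.3,0]);xb=np.array([np.cos(YAW),np.sin(YAW),0]);yb=np.array([-np.sin(YAW),np.cos(YAW),0])
HX=77.
def W(x,y,z): return C0+x*xb+y*yb+[0,0,z]
def orient(t): # tool x ~ xb, leaning back by t rad
    z=-np.sin(t)*xb-np.cos(t)*np.array([0,0,1]);y=-yb
    return Ro.from_matrix(np.c_[np.cross(y,z),y,z])
def knob(t): return W(HX-112*np.cos(t)+63*np.sin(t),0,116+112*np.sin(t)+63*np.cos(t))
def step(p0,R0,p1,R1):
    return np.r_[R0.inv().apply(p1-p0).round(1),(R0.inv()*R1).as_rotvec().round(3)]
def now():
    s=r.sense();return s['tool_pos'],Ro.from_euler('xyz',s['tcp_rot'],degrees=True)
E
python3 - <<'E'
from h import *
np.set_printoptions(precision=3,suppress=True)
_,d=snap('top');X=cloud('top',d).reshape(-1,3)
X=X[(X[:,1]>-300)&(X[:,1]<80)&(X[:,0]>560)]
for x in range(560,900,30):
    q=X[(X[:,0]>=x)&(X[:,0]<x+30),2];print(x,len(q) and np.nanpercentile(q,[5,50,98]))
R=orient(.3);z=R.as_matrix()[:,2]
p0=np.array([213.517,-560.728,231.292]);R0=Ro.from_euler('xyz',[-180,0,20.844],degrees=True)
print(R0.as_euler('xyz',degrees=True),now()[1].as_euler('xyz',degrees=True))
k=knob(.2);print('knob',k)
A=k+z*(-70);B=k+z*10
print(step(*now(),A,R),'then',step(A,R,B,R))
E
```

```text
560 [-3.485  0.88   6.659]
590 [-3.521  1.215  6.603]
620 [-3.83   1.192  6.952]
650 [-3.352  1.082  6.526]
680 [ -3.491   1.764 489.264]
710 [ -1.443 467.823 535.135]
740 [ 17.22  472.087 628.504]
770 [ 85.253 570.27  686.52 ]
800 [ 83.382 566.76  689.693]
830 [ 84.631 579.243 631.331]
860 [ -2.427 466.94  586.607]
890 [467.089 469.471 472.748]
[-180.       0.      20.844] [-179.95    -0.006   20.845]
knob [ 443.213 -112.727  199.995]
[ 392.3   -327.     -35.8      0.073   -0.294    0.488] then [ 0.  0. 80.  0.  0.  0.]
```

>>> jog_arm([
  [[100,-90,-100],[0,0,0.12]],
  [[390,-327,-60],[0.073,-0.294,0.488]],
  [[392.3,-327,-36],[0.073,-0.294,0.488]],
  [[392.3,-327,-36],[0.073,-0.294,0.488]],
  [[392.3,-327,-36],[0.073,-0.294,0.488]],
  [[392.3,-327,-36],[0.073,-0.294,0.488]],
  [[392.3,-327,-36],[0.073,-0.294,0.488]],
  [[392.3,-327,-36],[0.073,-0.294,0.488]],
  [[392.3,-327,-36],[0.073,-0.294,0.488]],
  [[392.3,-327,-36],[0.073,-0.294,0.488]],
], grip=70, force=35)

```text
time: 1.25
tool_pos: [449.5, -140.0, 267.1]
tcp_rot: [179.9, 17.2, -7.3]
ft_force: [1.5, -0.4, -0.5]
finger_gap: 69.9
grip_force: 0.0
```

>>> jog_arm([
  [[0,0,0],[0,0,0]],
  [[0,0,0],[0,0,0]],
  [[0,0,0],[0,0,0]],
])

```text
time: 1.55
tool_pos: [448.5, -142.6, 266.9]
tcp_rot: [179.9, 17.2, -7.4]
ft_force: [0.5, -0.2, 0.2]
finger_gap: 70.1
grip_force: 0.0
```

Run:
```python
from h import *
np.set_printoptions(precision=3,suppress=True)
R=orient(.3);z=R.as_matrix()[:,2];k=knob(.2)
print(now()[0],step(*now(),k-z*70,R),step(*now(),k+z*10,R))
a,_=snap('side');b,_=snap('top')
cv2.imwrite('pics/s2.png',np.hstack([cv2.resize(a[60:220,270:450],(400,356)),cv2.resize(b[150:310,250:430],(400,356))]))
```

```text
[ 448.525 -142.611  266.929] [ 11.1   -29.     -3.4     0.001   0.     -0.001] [ 11.1   -29.     76.6     0.001   0.     -0.001]
```

View pics/s2.png

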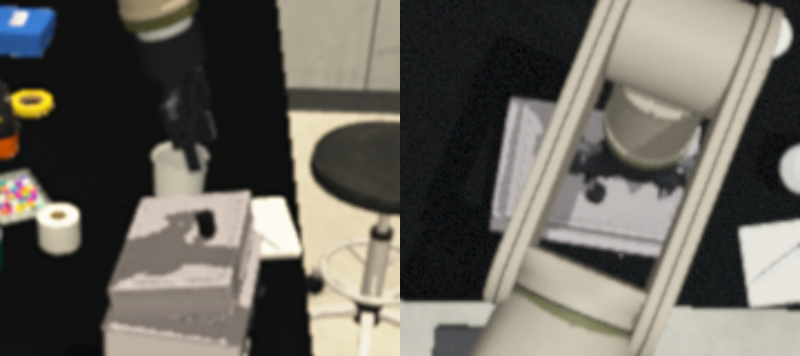

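The left half (side view) shows the gripper above the lid, short of the knob at about (205,223). The right half (top view) shows the knob at (597,192), still clear of the fingers. I'll shift 29 mm sideways, then go down over the knob.

>>> jog_arm([
  [[11,-29,-3],[0,0,0]],
  [[11,-29,0],[0,0,0]],
  [[11,-29,25],[0,0,0]],
  [[11,-29,45],[0,0,0]],
  [[11,-29,60],[0,0,0]],
  [[11,-29,70],[0,0,0]],
  [[11,-29,75],[0,0,0]],
  [[11,-29,75],[0,0,0]],
  [[11,-29,75],[0,0,0]],
])

```text
time: 2.55
tool_pos: [441.4, -112.1, 192.9]
tcp_rot: [179.9, 17.1, -7.3]
ft_force: [-0.2, 0.6, 0.4]
finger_gap: 70.1
grip_force: 0.0
```

>>> jog_arm([
  [[0,0,0],[0,0,0]],
  [[0,0,0],[0,0,0]],
  [[0,0,0],[0,0,0]],
  [[0,0,0],[0,0,0]],
  [[0,0,0],[0,0,0]],
  [[0,0,0],[0,0,0]],
  [[0,0,0],[0,0,0]],
], grip=10, force=30)

```text
time: 3.25
tool_pos: [441.0, -112.9, 192.5]
tcp_rot: [179.8, 17.2, -7.4]
ft_force: [-0.2, -5.2, 1.3]
finger_gap: 22.8
grip_force: 31.6
```

Run:
```python
from h import *
np.set_printoptions(precision=3,suppress=True)
s=r.sense();print(s['tool_pos'],s['ft_force'],s['finger_gap'],s['grip_force'])
R=orient(.3);p=s['tool_pos']
# arc relative to current grasp, in tool axes
for t in np.arange(.2,1.76,.0816).tolist()+[1.75]: print(round(t,2),R.inv().apply(knob(t)-knob(.2)).round(1))
a,_=snap('side');b,_=snap('top')
cv2.imwrite('pics/s3.png',np.hstack([cv2.resize(a[60:220,270:450],(400,356)),cv2.resize(b[150:310,250:430],(400,356))]))
```

```text
[ 441.005 -112.894  192.518] [-0.231 -5.154  1.272] 22.80586986365499 31.57785952091217
0.2 [0. 0. 0.]
0.28 [ 4.6 -0.  -9.4]
0.36 [  9.9  -0.  -18.4]
0.44 [ 16.  -0. -27.]
0.53 [ 22.7  -0.  -35. ]
0.61 [ 30.1  -0.  -42.5]
0.69 [ 38.1   0.  -49.3]
0.77 [ 46.5  -0.  -55.5]
0.85 [ 55.5  -0.  -60.9]
0.93 [ 64.9  -0.  -65.6]
1.02 [ 74.6  -0.  -69.5]
1.1 [ 84.6   0.  -72.7]
1.18 [ 94.8  -0.  -74.9]
1.26 [105.2   0.  -76.4]
1.34 [115.7   0.  -77. ]
1.42 [126.2  -0.  -76.7]
1.51 [136.6   0.  -75.6]
1.59 [146.9  -0.  -73.7]
1.67 [157.   -0.  -70.9]
1.75 [166.8   0.  -67.3]
1.75 [166.8  -0.  -67.3]
```

View pics/s3.png

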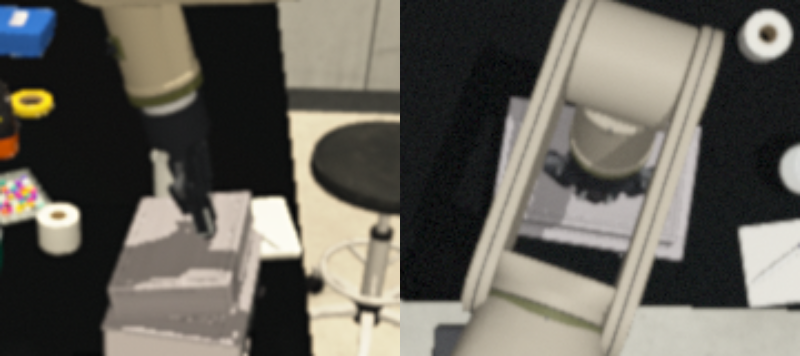

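The fingers hold the knob at (205,225) with a 22.8 mm gap and 31 N. I'll start the swing.

>>> jog_arm([
  [[2,0,-5],[0,0,0]],
  [[4.6,0,-9.4],[0,0,0]],
  [[9.9,0,-18.4],[0,0,0]],
  [[16,0,-27],[0,0,0]],
  [[22.7,0,-35],[0,0,0]],
  [[26.4,0,-39],[0,0,0]],
  [[30.1,0,-42.5],[0,0,0]],
  [[30.1,0,-42.5],[0,0,0]],
])

```text
time: 4.15
tool_pos: [481.8, -118.4, 223.1]
tcp_rot: [179.8, 17.2, -7.4]
ft_force: [-0.1, -7.0, -5.0]
finger_gap: 22.6
grip_force: 30.3
```

>>> jog_arm([
  [[4,0,-3.5],[0,0,0]],
  [[8,0,-6.8],[0,0,0]],
  [[16.4,0,-13],[0,0,0]],
  [[25.4,0,-18.4],[0,0,0]],
  [[34.8,0,-23.1],[0,0,0]],
  [[44.5,0,-27],[0,0,0]],
  [[54.5,0,-30.2],[0,0,0]],
  [[64.7,0,-32.4],[0,0,0]],
  [[64.7,0,-32.4],[0,0,0]],
])

```text
time: 5.05
tool_pos: [553.0, -127.9, 234.8]
tcp_rot: [179.8, 17.2, -7.4]
ft_force: [0.3, -7.9, -3.8]
finger_gap: 22.3
grip_force: 29.5
```

Run:
```python
from h import *
np.set_printoptions(precision=3,suppress=True)
s=r.sense();print(s['tool_pos'],s['ft_force'],s['wrist_torque'],s['finger_gap'],s['grip_force'],s['joint_pos'])
a,_=snap('side')
cv2.imwrite('pics/s4.png',cv2.resize(a[0:220,240:480],None,fx=2.5,fy=2.5))
```

```text
[ 552.955 -127.897  234.796] [ 0.334 -7.894 -3.763] [-1.275 -0.16   0.457] 22.317589188887013 29.488728940486908 [-16.374  19.405  72.82   -2.929 104.775  80.718]
```

View pics/s4.png

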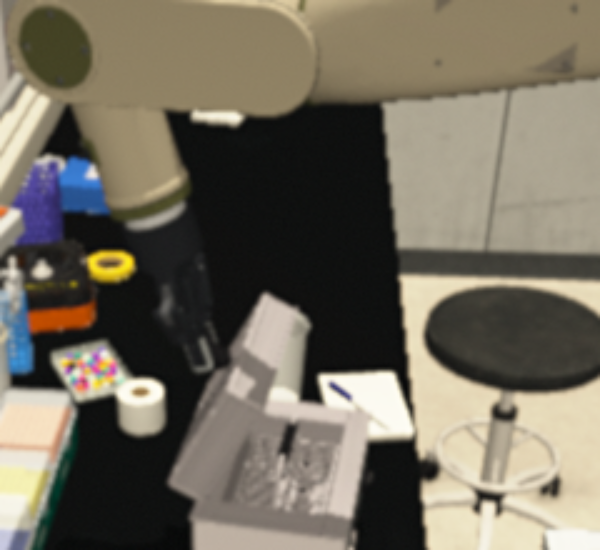

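The side view shows the lid at about 65-70°, the fingers still on the knob near (205,355), and the basket visible in the tank near (290,465). The wrist is getting close to the shelf, so I'll check that clearance.

Run:
```python
from h import *
np.set_printoptions(precision=1,suppress=True)
b,d=snap('top');X=cloud('top',d);a,e=snap('side');Y=cloud('side',e)
for N,Z in(('top',X),('side',Y)):
    P=Z.reshape(-1,3);P=P[np.isfinite(P[:,0])]
    P=P[(P[:,1]>-330)&(P[:,1]<60)&(P[:,0]>480)&(P[:,0]<760)&(P[:,2]>150)]
    for z in range(250,800,50):
        q=P[(P[:,2]>=z)&(P[:,2]<z+50),0]
        h=np.histogram(q,bins=range(480,761,20))[0];print(N,z,h)
cv2.imwrite('pics/t5.png',cv2.resize(b[60:300,200:500],None,fx=2.4,fy=2.4))
```

```text
top 250 [111 189  78 149 101   7   0   0   0   0   0   0   0   0]
top 300 [  0   0   0  29 168 103   5   0   0   0   0   0   0   0]
top 350 [  0   0   0  21 148  29   1   0   0   0   0   0   0   0]
top 400 [  0   0   0   0 195 107  31   5   0   0   0   0 180   0]
top 450 [  0   0   0   0  27 320  92  14   0   0  42  87 794 586]
top 500 [   0    1    5    6    6  114  297   75    2    0    0    0 1135  483]
top 550 [  8  36  38  39  36  36 340 169  12   6   4   7   1 367]
top 600 [527 309 297 294 306 301 434 952 948 840 523 126   1   0]
top 650 [0 0 0 0 0 0 0 0 0 0 0 0 0 0]
top 700 [0 0 0 0 0 0 0 0 0 0 0 0 0 0]
top 750 [0 0 0 0 0 0 0 0 0 0 0 0 0 0]
side 250 [345 246  53 154  80  16   0   0   0   0   0   0   0   0]
side 300 [  0   0   0  58 253 140   5   0   0   0   0   0   0   0]
side 350 [  0   0   0  21 143 151 130  59   0   0   0   0   0   0]
side 400 [  0   0   0   0 136 182 149 119  52   0   0   0 131   0]
side 450 [  0   0   0   0  19 203 200 173 136  51  22  24 407 423]
side 500 [ 31  36  41  45  53  84 138 139 145  96  55  13 240 270]
side 550 [231 213 228 218 207 200 206 207 195 196 191 170  19 245]
side 600 [186 163 167 140 142 123 116 103  96  90  82  56   0   0]
side 650 [0 0 0 0 0 0 0 0 0 0 0 0 0 0]
side 700 [0 0 0 0 0 0 0 0 0 0 0 0 0 0]
side 750 [0 0 0 0 0 0 0 0 0 0 0 0 0 0]
```

View pics/t5.png

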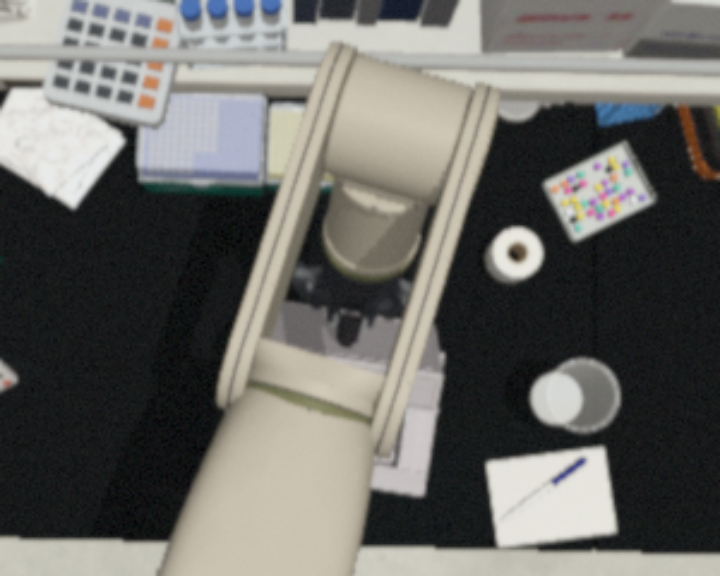

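The wrist is within about 20 mm of the shelf edge. I'll release the knob here and push the lid's front rim over from the robot side with shut fingers, leaning the tool towards the robot.

```bash
cat >> h.py <<'E'
def edgetcp(t,tau=-.4,off=11,back=35,rad=145):
    R=orient(tau);M=R.as_matrix()
    e=W(HX-rad*np.cos(t),0,116+rad*np.sin(t))
    return e-off*M[:,0]+back*M[:,2]
E
python3 - <<'E'
from h import *
np.set_printoptions(precision=3,suppress=True)
p,R=now();R1=orient(0.);R2=orient(-.4)
P1=p+[0,0,110];P2=edgetcp(1.1)+[0,0,80]-20*xb
print('P1',step(p,R,P1,R1),step(p,R,p+[0,0,40],orient(.15)));print('P2',P2,step(P1,R1,P2,R2),step(P1,R1,P2,R2)-0)
print('P3',edgetcp(1.1),step(P2,R2,edgetcp(1.1)-15*xb,R2))
E
```

```text
P1 [ -32.6      0.4   -105.1      0.003    0.301   -0.002] [-11.8     0.1   -38.2     0.003   0.151  -0.002]
P2 [ 458.069 -114.63   288.704] [-95.4  -1.1  56.1   0.    0.4   0. ] [-95.4  -1.1  56.1   0.    0.4   0. ]
P3 [ 477.907 -117.171  208.704] [-26.5   0.   75.6   0.    0.    0. ]
```

>>> jog_arm([
  [[0,0,0],[0,0,0]],
  [[0,0,0],[0,0,0]],
  [[0,0,0],[0,0,0]],
  [[-12,0,-38],[0,0.15,0]],
  [[-25,0,-75],[0,0.3,0]],
  [[-33,0,-105],[0,0.3,0]],
  [[-33,0,-105],[0,0.3,0]],
  [[-33,0,-105],[0,0.3,0]],
], grip=60)

```text
time: 6.0
tool_pos: [552.6, -125.9, 347.5]
tcp_rot: [179.9, -0.2, -7.3]
ft_force: [-0.1, -0.2, -1.0]
finger_gap: 59.3
grip_force: 0.0
```

>>> jog_arm([
  [[-45,0,0],[0,0.13,0]],
  [[-90,0,0],[0,0.27,0]],
  [[-95,0,30],[0,0.4,0]],
  [[-95,0,56],[0,0.4,0]],
  [[-95,0,56],[0,0.4,0]],
  [[-95,0,56],[0,0.4,0]],
  [[-95,0,56],[0,0.4,0]],
], grip=0)

```text
time: 6.7
tool_pos: [460.8, -115.1, 295.3]
tcp_rot: [179.8, -23.2, -7.3]
ft_force: [-0.3, 0.1, 1.5]
finger_gap: 0.1
grip_force: 0.0
```

Run:
```python
from h import *
np.set_printoptions(precision=1,suppress=True)
p,R=now();print(p,R.as_euler('xyz',degrees=True))
R2=orient(-.4)
Y=cloud('side',snap('side')[1]).reshape(-1,3)
Q=(Y-C0)@np.c_[xb,yb,[0,0,1]]
for y0 in(-90,-60,60,80):
    q=Q[(abs(Q[:,1]-y0)<10)&(Q[:,2]>190)&(Q[:,2]<300)&(Q[:,0]>-40)&(Q[:,0]<130)]
    if len(q): i=q[:,2].argmax();print(y0,len(q),'top',q[i],'minx',q[q[:,0].argmin()])
np.set_printoptions(precision=3,suppress=True)
print('pre',step(p,R,edgetcp(1.1)-15*xb,R2))
for t in np.arange(1.1,1.76,.065):print(round(t,2),step(edgetcp(1.1)-15*xb,R2,edgetcp(t),R2)[:3])
```

```text
[ 460.8 -115.1  295.3] [179.8 -23.2  -7.3]
-90 50 top [ 40.5 -85.9 269.6] minx [ 17.4 -85.3 256.6]
-60 70 top [ 44.4 -60.3 270.4] minx [  7.4 -59.1 250.1]
60 103 top [ 42.5  51.3 270.3] minx [  7.3  57.5 254.5]
80 103 top [ 45.9  73.5 271.6] minx [  7.8  84.8 253.7]
pre [-32.     -0.4    80.4     0.003  -0.005   0.001]
1.1 [13.8  0.   5.8]
1.16 [23.2 -0.   5.5]
1.23 [32.7  0.   5.7]
1.3 [42.   0.   6.6]
1.36 [51.3 -0.   8.1]
1.42 [60.5  0.  10.1]
1.49 [69.6 -0.  12.8]
1.55 [78.4 -0.  16. ]
1.62 [87.  -0.  19.9]
1.68 [95.4 -0.  24.2]
1.75 [103.4  -0.   29.1]
```

>>> jog_arm([
  [[-32,0,30],[0,0,0]],
  [[-32,0,60],[0,0,0]],
  [[-32,0,80],[0,0,0]],
  [[-32,0,80],[0,0,0]],
  [[-18,0,86],[0,0,0]],
  [[-9,0,86],[0,0,0]],
  [[1,0,86],[0,0,0]],
  [[10,0,87],[0,0,0]],
  [[10,0,87],[0,0,0]],
])

```text
time: 7.65
tool_pos: [503.1, -120.1, 216.6]
tcp_rot: [179.9, -23.1, -7.3]
ft_force: [0.4, -0.3, 0.5]
finger_gap: -0.1
grip_force: 0.0
```

>>> jog_arm([
  [[9.3,0,1.5],[0,0,0]],
  [[18.5,0,3.5],[0,0,0]],
  [[27.6,0,6.2],[0,0,0]],
  [[36.4,0,9.4],[0,0,0]],
  [[45,0,13.3],[0,0,0]],
  [[53.4,0,17.6],[0,0,0]],
  [[61.4,0,22.5],[0,0,0]],
  [[61.4,0,22.5],[0,0,0]],
  [[61.4,0,22.5],[0,0,0]],
])

```text
time: 8.55
tool_pos: [565.6, -127.7, 216.4]
tcp_rot: [180.0, -22.9, -7.3]
ft_force: [0.3, 0.5, 0.2]
finger_gap: -0.1
grip_force: 0.0
```

Run:
```python
from h import *
np.set_printoptions(precision=1,suppress=True)
p,R=now();print(p,R.as_euler('xyz',degrees=True),edgetcp(1.75))
Y=cloud('side',snap('side')[1]).reshape(-1,3)
Q=(Y-C0)@np.c_[xb,yb,[0,0,1]]
for y0 in(-90,-60,60,80):
    q=Q[(abs(Q[:,1]-y0)<10)&(Q[:,2]>130)&(Q[:,2]<300)&(Q[:,0]>-40)&(Q[:,0]<150)]
    if len(q): i=q[:,2].argmax();print(y0,len(q),'top',q[i],'minx',q[q[:,0].argmin()],'maxx',q[q[:,0].argmax()])
a,_=snap('side');cv2.imwrite('pics/s6.png',cv2.resize(a[60:260,270:450],None,fx=3,fy=3))
```

```text
[ 565.6 -127.7  216.4] [180.  -22.9  -7.3] [ 568.8 -128.8  222.2]
-90 82 top [102.6 -96.1 267.2] minx [ 79.2 -97.1 131.1] maxx [139.7 -91.8 259.2]
-60 85 top [102.7 -56.8 269.1] minx [ -2.8 -57.5 132.4] maxx [139.7 -55.7 259.5]
60 106 top [ 57.6  54.  299.6] minx [ -2.6  50.5 142.4] maxx [139.8  64.7 260.6]
80 65 top [102.5  75.2 268.6] minx [100.4  73.8 262. ] maxx [141.6  78.5 256.8]
```

View pics/s6.png

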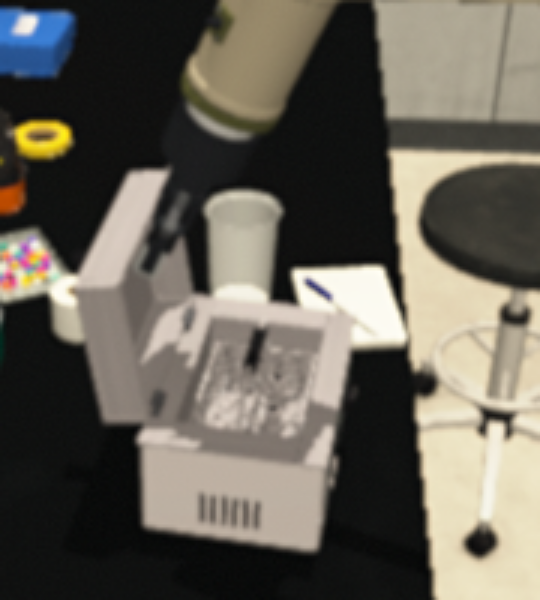

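The lid's front edge is at bath x≈103, or about 1.74 rad, and it leans back at around (130,290). The basket's black grip shows at (258,345). I'll retreat and turn the tool for the basket grip.

Run:
```python
from h import *
np.set_printoptions(precision=3,suppress=True)
p,R=now();R1=Ro.from_euler('xyz',[180,0,82.7],degrees=True)
M=p-150*R.as_matrix()[:,2]
print(step(p,R,W(-60,0,340),orient(0)), step(W(-60,0,340),orient(0),W(-60,0,340),R1))
```

```text
[-102.       0.8   -177.       0.001   -0.4     -0.   ] [ 0.     0.     0.    -0.     0.    -1.571]
```

>>> jog_arm([
  [[-5,0,-40],[0,0,0]],
  [[-20,0,-85],[0,0,0]],
  [[-50,0,-125],[0,-0.13,0]],
  [[-85,0,-155],[0,-0.27,0]],
  [[-102,0,-177],[0,-0.4,0]],
  [[-102,0,-177],[0,-0.4,0]],
  [[-102,0,-177],[0,-0.4,0]],
])

```text
time: 9.35
tool_pos: [405.2, -107.0, 339.4]
tcp_rot: [180.0, -0.2, -7.3]
ft_force: [-0.3, -0.7, 0.0]
finger_gap: -0.0
grip_force: 0.0
```

>>> jog_arm([
  [[0,0,0],[0,0,-0.15]],
  [[0,0,0],[0,0,-0.3]],
  [[0,0,0],[0,0,-0.45]],
  [[0,0,0],[0,0,-0.6]],
  [[0,0,0],[0,0,-0.75]],
  [[0,0,0],[0,0,-0.9]],
  [[0,0,0],[0,0,-1.05]],
  [[0,0,0],[0,0,-1.2]],
  [[0,0,0],[0,0,-1.35]],
  [[0,0,0],[0,0,-1.5]],
], grip=45)

```text
time: 10.35
tool_pos: [404.3, -106.8, 338.3]
tcp_rot: [179.9, 0.0, 79.0]
ft_force: [0.6, -0.7, -0.2]
finger_gap: 44.9
grip_force: 0.0
```

>>> jog_arm([
  [[0,0,0],[0,0,-0.07]],
  [[0,0,0],[0,0,-0.07]],
  [[0,0,0],[0,0,-0.07]],
])

```text
time: 10.65
tool_pos: [404.1, -106.8, 339.0]
tcp_rot: [179.9, 0.0, 82.5]
ft_force: [-0.3, -0.0, 0.7]
finger_gap: 44.8
grip_force: 0.0
```

Run:
```python
from h import *
np.set_printoptions(precision=2,suppress=True)
p,R=now();print(p,R.as_euler('xyz',degrees=True))
a,e=snap('side');b,_=snap('top')
cv2.imwrite('pics/s7.png',np.hstack([cv2.resize(a[140:240,300:400],(400,400),interpolation=cv2.INTER_CUBIC),cv2.resize(b[180:280,290:390],(400,400),interpolation=cv2.INTER_CUBIC)]))
u0,v0=335,160
m=(a[v0:190,u0:372].max(2)<70).astype(np.uint8)
k,l,st,c=cv2.connectedComponentsWithStats(m)
for i in range(1,k):
    if st[i,4]>12:
        print(st[i],c[i]+[u0,v0])
        P=plane('side',*(c[i]+[u0,v0]),142);print(P,(P-C0)@np.c_[xb,yb,[0,0,1]])
        for z in (140,):
            vs,us=np.where(l==i);G=np.array([plane('side',u+u0,v+v0,z) for u,v in zip(us,vs)])[:,:2]
            print(cv2.minAreaRect(G.astype(np.float32)))
            D=cloud('side',e)[v0:190,u0:372][l==i];print('depth',np.nanmedian(D,0))
```

```text
[ 404.06 -106.85  338.98] [179.94   0.02  82.49]
[17 10  6 12 41] [354.76 175.46]
[ 461.38 -120.11  142.  ] [ -1.3   -5.02 142.  ]
((461.60662841796875, -123.63526153564453), (54.61023712158203, 9.571002960205078), 83.436279296875)
depth [ 461.   -113.52  146.5 ]
```

View pics/s7.png

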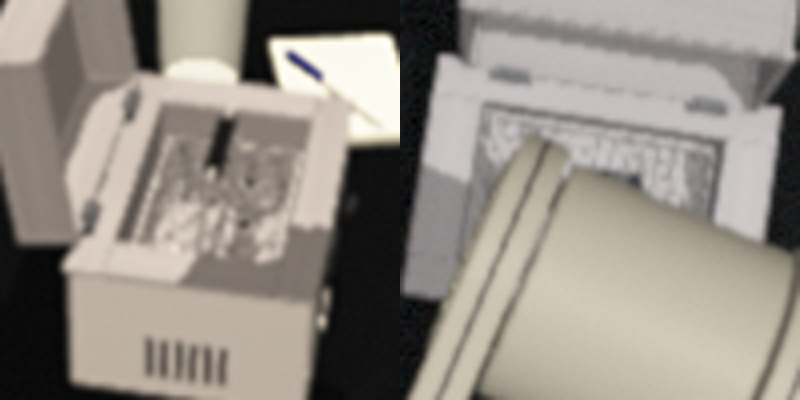

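The left half (side view) shows the black grip bar at about (220,145), which casts to about (461.5,-118). The bath and basket are undisturbed, so I'll go down on the grip.

>>> jog_arm([
  [[-2,30,30],[0,0,0]],
  [[-4,58,60],[0,0,0]],
  [[-4,58,100],[0,0,0]],
  [[-4,58,140],[0,0,0]],
  [[-4,58,170],[0,0,0]],
  [[-4,58,190],[0,0,0]],
  [[-4,58,205],[0,0,0]],
  [[-4,58,216],[0,0,0]],
  [[-4,58,216],[0,0,0]],
  [[-4,58,216],[0,0,0]],
])

```text
time: 11.75
tool_pos: [461.6, -118.7, 124.8]
tcp_rot: [179.9, 0.1, 82.6]
ft_force: [0.6, 0.8, 0.7]
finger_gap: 45.1
grip_force: 0.0
```

>>> jog_arm([
  [[0,0,0],[0,0,0]],
  [[0,0,0],[0,0,0]],
  [[0,0,0],[0,0,0]],
  [[0,0,0],[0,0,0]],
  [[0,0,0],[0,0,0]],
  [[0,0,0],[0,0,0]],
  [[0,0,0],[0,0,0]],
], grip=2, force=60)

```text
time: 12.45
tool_pos: [462.0, -118.8, 125.0]
tcp_rot: [179.9, 0.1, 82.6]
ft_force: [3.0, -0.5, 5.9]
finger_gap: 10.8
grip_force: 60.0
```

Run:
```python
from h import *
np.set_printoptions(precision=2,suppress=True)
s=r.sense();print({k:s[k] for k in('tool_pos','tcp_rot','ft_force','wrist_torque','finger_gap','grip_force')})
```

```text
{'tool_pos': array([ 462.03, -118.83,  125.01]), 'tcp_rot': array([179.85,   0.07,  82.63]), 'ft_force': array([ 3.03, -0.47,  5.94]), 'wrist_torque': array([-0.  , -0.49, -0.02]), 'finger_gap': 10.82539674378502, 'grip_force': 59.97327446937561}
```

>>> jog_arm([
  [[0,0,0],[0,0,0]],
  [[0,0,-2],[0,0,0]],
  [[0,0,-5],[0,0,0]],
  [[0,0,-8],[0,0,0]],
  [[0,0,-12],[0,0,0]],
  [[0,0,-16],[0,0,0]],
  [[0,0,-20],[0,0,0]],
  [[0,0,-20],[0,0,0]],
], force=90)

```text
time: 13.25
tool_pos: [461.5, -118.7, 144.8]
tcp_rot: [179.9, 0.1, 82.6]
ft_force: [0.9, 0.4, -4.3]
finger_gap: 10.3
grip_force: 87.8
```

>>> jog_arm([
  [[0,0,-6],[0,0,0]],
  [[0,0,-13],[0,0,0]],
  [[0,0,-20],[0,0,0]],
  [[0,0,-27],[0,0,0]],
  [[0,0,-34],[0,0,0]],
  [[0,0,-41],[0,0,0]],
  [[0,0,-48],[0,0,0]],
  [[0,0,-55],[0,0,0]],
  [[0,0,-60],[0,0,0]],
  [[0,0,-60],[0,0,0]],
])

```text
time: 14.25
tool_pos: [461.5, -118.7, 205.1]
tcp_rot: [179.9, 0.1, 82.6]
ft_force: [0.3, -0.2, -4.3]
finger_gap: 9.8
grip_force: 87.8
```

>>> jog_arm([
  [[0,0,-6],[0,0,0]],
  [[0,0,-13],[0,0,0]],
  [[0,0,-21],[0,0,0]],
  [[0,0,-29],[0,0,0]],
  [[0,0,-37],[0,0,0]],
  [[0,0,-45],[0,0,0]],
  [[0,0,-52],[0,0,0]],
  [[0,0,-57],[0,0,0]],
  [[0,0,-60],[0,0,0]],
  [[0,0,-60],[0,0,0]],
])

```text
time: 15.25
tool_pos: [461.2, -118.5, 264.4]
tcp_rot: [180.0, 0.0, 82.6]
ft_force: [0.4, -0.4, -5.2]
finger_gap: 10.4
grip_force: 87.9
```

>>> jog_arm([
  [[0,0,0],[0,0,0]],
  [[0,0,0],[0,0,0]],
  [[0,0,0],[0,0,0]],
  [[0,0,0],[0,0,0]],
  [[0,0,0],[0,0,0]],
])

```text
time: 15.75
tool_pos: [461.0, -118.4, 263.9]
tcp_rot: [-180.0, 0.0, 82.6]
ft_force: [-0.1, 0.3, -5.0]
finger_gap: 10.1
grip_force: 87.9
```

Run:
```python
from h import *
np.set_printoptions(precision=2,suppress=True)
s=r.sense();print({k:s[k] for k in('time','tool_pos','tcp_rot','ft_force','wrist_torque','finger_gap','grip_force')})
a,e=snap('side');Q=(cloud('side',e)-C0)@np.c_[xb,yb,[0,0,1]]
P=Q.reshape(-1,3)
for y0 in(-70,-40,40,70,80):
    q=P[(abs(P[:,1]-y0)<6)&(abs(P[:,0])<60)&(P[:,2]>150)&(P[:,2]<300)]
    if len(q):print(y0,len(q),'z',np.percentile(q[:,2],[2,50,98]),'x',np.percentile(q[:,0],[2,98]))
q=P[(P[:,2]>255)&(P[:,0]>80)&(P[:,0]<115)&(P[:,1]>30)&(P[:,1]<100)];print('lid edge',np.median(q,0))
cv2.imwrite('pics/s8.png',cv2.resize(a[80:250,270:450],None,fx=3.3,fy=3.3,interpolation=cv2.INTER_CUBIC))
```

```text
{'time': 15.75, 'tool_pos': array([ 460.97, -118.42,  263.87]), 'tcp_rot': array([-180.  ,    0.04,   82.63]), 'ft_force': array([-0.14,  0.34, -4.95]), 'wrist_torque': array([-0.06, -0.04, -0.03]), 'finger_gap': 10.100823194837963, 'grip_force': 87.88082599639893}
-70 46 z [179.21 185.05 226.61] x [-53.57  48.6 ]
-40 39 z [181.   185.13 240.16] x [-53.39  48.41]
40 50 z [180.65 205.77 281.71] x [-53.22  49.04]
70 195 z [179.83 205.21 254.8 ] x [-52.13  47.9 ]
80 263 z [181.81 207.74 241.49] x [-51.87  47.88]
lid edge [106.81  70.16 263.65]
```

View pics/s8.png

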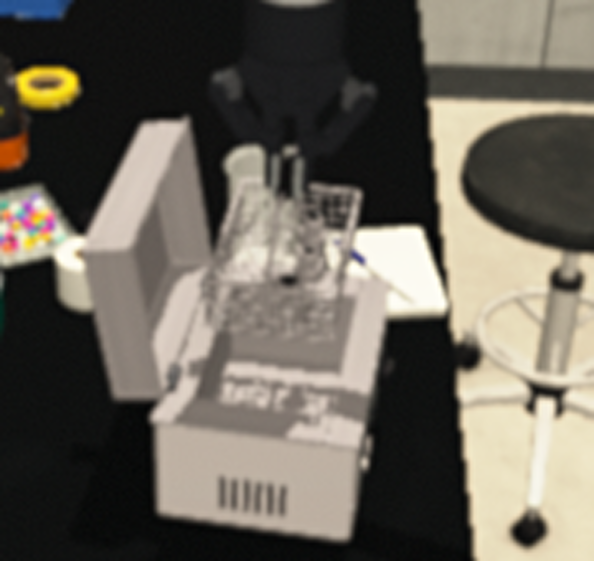

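The basket hangs level above the tank at about (285,260), with its bottom around z 175-180, and the lid stays leaning back. The load reads about 5 N, which matches the basket with its fittings.

```bash
python3 -c "
from bench import r
print(r.hand_in())"
```

```text
the job is handed in; nothing more can be done
None
```

The job is handed in at about 16 s: the lid leans back past upright (about 1.74 rad), and the gripper holds the basket level and still over the tank, feet about 6 cm above the rim; the 5 N load suggests all three fittings are inside, though I did not identify each one in the pictures.

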